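# Hold the sandwich press lid just below its balance point

## Robot

A 6-joint arm with a two-finger parallel gripper is mounted at the origin on a cart in front of the work surface, level with it; the furniture and walls round the work are solid. World frame = base frame: x ahead of the robot, y to its left, z up, the work surface at z = 0. Lengths are in mm, angles in rad, forces in N, time in s.
With the tool pointing down it reaches from about 350 to 975 mm from the base axis. Payload 7.1 kg.
Tool frame: the origin (TCP) lies between the finger pads; the fingertips stand 14 mm ahead of it and the grasp point (between the pads) lies 5 mm behind it; z points along the fingers, y is the line along which they close (so a half turn about z gives the same grasp; the last joint's range is limited). The gripper opens to 88 mm and grips with 3 to 60 N. Pads are 20 mm wide; open, the fingers measure 115 mm over their backs; the gripper's body (75 mm by 178 mm) begins 61 mm behind the grasp point.
Start: joints at [-1.264, 0.423, 1.63, -0, 1.089, -0.019], TCP at [200.059, -592.099, 236.675] pointing down, gripper open.
Joint ranges: [-3, 3], [-0.9, 2.11], [0.09, 2.58], [-1.31, 4.45], [0.11, 2.69], [-2.54, 2.54]. Speed limits (rad/s): [2.39, 2.39, 3.01, 3.14, 3.14, 3.14].

## Interface

Orientations are given as a rotation vector (axis times angle).
In Python, from workcell import ctrl gives the robot as it stands. The module is installed in compiled form; this text tells all that it offers.
- The arm moves only by the tool servo_tool, never from a script. Its argument "plan" is a list of rows, each a list of 3 entries, a list of its own where there are three numbers: the closure, from 0 (fully open) to 1 (shut), then the shift along the world's x, y, z in mm, then the turn about the world's z in degrees. In form: [[hand, [x, y, z], yaw], ...]. A call has 1 to 10 rows; each row is the pose to reach, as a shift and turn from the pose commanded when the call began; what a row does not reach only later rows make up. A row lasts 1/12 s, in which the tool goes at most 41.7 mm and 7.16 degrees, less where a joint would pass 70% of its speed; a pose out of reach is approached as far as the arm can. A call with a gripper value outside its range is refused whole. The fingers move at their own pace and stop on an object; the grip force is fixed at half the most. Time passes only in rows, so rows that repeat a pose let the fingers close. It gives the time, the measured TCP pose, the force, the opening and the grip force at its end, in the units of the state.
- ctrl.get_obs(): the state, without advancing time (a new reading comes with each control period).
- ctrl.get_image(name): name is "scene" or "top" or "wrist"; returns the picture (400x640x3 uint8, blue, green, red); there is no depth.
- ctrl.camera_info(name): a dict with "fovy" (degrees; the focal length in pixels is half the picture's height over the tangent of half this angle, whatever the lens; pixels are square), "cx", "cy" (the principal point, pixels), "rvec" (rotation vector, rad) and "tvec" (3), from world to camera coordinates, as OpenCV has them; the wrist camera has in their place "T_tool_cam" (4x4, takes a point from camera to tool coordinates, whose origin is the TCP and whose axes are the flange's). Camera axes: x right, y down, z forward; pixel columns grow to the right and rows downward; lengths in mm; the calibration is good to about 2 mm. The wrist camera is an equidistant fisheye: a pixel r from the principal point sees the ray r / f radians off the axis. A picture is of the moment at which its call begins: read the wrist's pose just before it. camera_info takes no time and is no camera call.
- ctrl.close_job(): hands the job in; it is judged then, once.
The state is a dict: "t": time; "qpos": joint angles; "qvel": joint speeds; "joint_torque": joint torques, N m; "ee_pos": TCP position; "orientation": TCP orientation; "ft_force": force on the tool from outside, world axes, zero at the start; "moment": the same for the moment, N m; "width": finger opening in mm; "grasp_force": force on a finger pad.
Only numpy, scipy, OpenCV 4.12 (cv2) and the standard library are available. Lean on these libraries where they do the work, as an engineer would, in place of code of your own. Each camera call takes 0.05 s, during which the arm holds its last target. There are 200 camera calls.

## Task

I want to adjust the lid spring of the sandwich press and need a hand. Pull the sprung latch knob on the press's flank straight out to its stop so that the lid pops ajar, let the knob go, then raise the lid by its handle until it is a few degrees past its balance point, where the spring starts to lift it, without letting it fly up to its open stop. Ease it back down to about five degrees below the balance point and finish there, holding the lid still with the last of its weight on the fingers (do not let go); leave the sugar jar, the salt shaker and the white cup where they stand.

Things in the scene. Friction and masses are not known exactly. Their poses are not given: they have to be found in the camera images.
- press: Steel sandwich press, fixed: base 180 mm deep (x), 200 mm wide (y), 55 mm high; with the lid shut 109 mm high. Origin: centre of its underside, on the table. Its x axis points from the front (handle side, -x) to the back (hinge side, +x), z up, so y points left as seen from the front. The latch knob sticks out of the right flank (-y side).
- hinge_mid (a point): Middle of the lid's hinge axis, at [78, 0, 75] mm in the press frame; the axis runs along the press's y axis.
- press_lid (a joint): Lid angle, rad: 0 shut, grows as its front rises, open stop 1.6. Lid 0.95 kg, part-carried by a hinge spring. Balance point 0.96 (55 degrees): let go below it the lid falls shut, above it the spring lifts it to the stop. Lifting at the handle takes about 2 N near shut, 0 at balance. Latched at the start (reads 0.01); with the knob out a spring pin pops it to 0.11, where it stays ajar.
- handle_mid (a point): Middle of the lid's handle: round black bar, 15 mm thick, 160 mm long, along the press's y axis, on two thin steel arms 72 mm either side of the middle; moves with the lid. At lid angle 0 it is at [-130, 0, 100] mm in the press frame (210 mm from the hinge axis, lid top 9 mm higher). Gap from bar to the lid's front edge 35 mm, clear within 65 mm either side of the middle.
- latch (a joint): Travel of the latch knob, m, along the press's -y axis: 0 home (its bolt goes through a keeper hanging from the lid and locks it), 0.012 out at its stop. A spring pulls it back with 3.5 N at home, 7.7 N at the stop. Let go with the lid ajar, it runs home below the keeper and the lid stays free.
- knob_mid (a point): Centre of the latch knob: a round knob 24 mm thick and 26 mm long, its axis level along the press's y axis, at [-50, -156, 47] mm in the press frame with the latch home; it moves with the knob. Its inner end is 15 mm from the bracket on the flank; the space round and above the knob is clear.
- sugar_jar: Bystander: small glass jar with a grey lid, 54 mm wide, 80 mm high, standing; origin at the centre of its underside.
- salt_shaker: Bystander: glass salt shaker with a steel top, 44 mm wide, 90 mm high, standing; origin at the centre of its underside.
- white_cup: Bystander: white china cup, 60 x 80 mm with its handle, 62 mm high; origin near the centre of its underside.

How it is judged (in metres and radians):
On the way, in this order (a step that is already met when the one before it is completed fails the run):
1. the latch knob is pulled out to its stop and the lid has popped ajar (value of joint latch above 0.0105 m and value of joint press_lid above 0.05 rad), for 0.2 s.
2. the lid has been raised past its balance point (value of joint press_lid above 0.99 rad), for 0.1 s.
At the end, for the whole second after the job is handed in: The fingers hold the lid still (slower than 0.05 rad/s, touching it with more than 0.1 N) between 0.785 and 0.94 rad, that is 1 to 10 degrees below its balance point at 0.96 rad (value of joint press_lid between 0.785 and 0.94 rad and velocity of joint press_lid between -0.05 and 0.05 rad/s and contact force between the fingers and press above 0.1 N); the arm keeps its last pose, push and grip.
It fails at once if the lid swings up to its open stop (beyond 1.45 rad) (value of joint press_lid above 1.45 rad).
It fails at once if the sugar jar, the salt shaker or the white cup is shifted by more than 30 mm or knocked over (distance of any of sugar_jar, salt_shaker, white_cup from where it was at the start of the episode above 0.03 m or angle between any of sugar_jar, salt_shaker, white_cup's own z axis and vertical above 0.5 rad).
It also fails if it takes over 51 s, if anything falls off the work surface, if the arm or the gripper's body presses on something with over 40 N, if the wrist force passes 120 N, or if a joint passes its speed limit or range.

## Working session

There is one attempt and no reset: what is moved stays moved. The work goes in short steps, Python scripts to look and compute and a tool call to move; the robot and the scene stay as the last step left them, time stands still between calls to the robot, and variables do not carry over. Pictures are saved under pics/ and viewed, at most 10 in all, crops included, and the job is handed in when it is done.

Besides the shell and the picture viewer there is one more tool, called after "Emit:" as name(argument=value, ...) on one line, values as JSON. servo_tool: Moves the arm, as the interface text tells. Its arguments: {"type":"object","properties":{"plan":{"type":"array"}},"required":["plan"]}

```bash
mkdir -p pics
python3 - <<'E'
from workcell import ctrl
import cv2
for n in ("scene","top"):
    cv2.imwrite(f"pics/{n}0.png",ctrl.get_image(n)); print(n,ctrl.camera_info(n))
print(ctrl.camera_info("wrist")); print(ctrl.get_obs())
E
```

```text
scene {'fovy': 47.71765318616575, 'cx': 317.3452306577517, 'cy': 205.17907963343117, 'rvec': array([ 1.78404409, -1.67073566,  0.75840971]), 'tvec': array([ -27.43469997,  424.36542095, 1230.86128628])}
top {'fovy': 44.28135866807945, 'cx': 314.99591789382526, 'cy': 207.47900379318008, 'rvec': array([ 2.12621941, -2.12363964,  0.15853892]), 'tvec': array([   3.06116687,  541.65678586, 1650.1162454 ])}
{'fovy': 65.70646984690485, 'cx': 317.4473367596554, 'cy': 200.51213196007964, 'T_tool_cam': array([[-7.39859091e-04, -9.66650882e-01, -2.56096711e-01,
         6.99639636e+01],
       [ 9.99999686e-01, -6.42418429e-04, -4.64139184e-04,
        -4.08491216e-01],
       [ 2.84139305e-04, -2.56096974e-01,  9.66651053e-01,
        -1.47523801e+02],
       [ 0.00000000e+00,  0.00000000e+00,  0.00000000e+00,
         1.00000000e+00]])}
{'t': 0.1, 'qpos': array([-1.26401209e+00,  4.23756770e-01,  1.63054676e+00, -1.43359327e-06,
        1.08864508e+00, -1.90214621e-02]), 'qvel': array([-0.00040706, -0.00343557, -0.00176925, -0.00043379, -0.00036903,
       -0.00026417]), 'joint_torque': array([ 6.15306290e-04, -5.45609844e+01, -2.74324411e+01,  6.44266116e-02,
        1.88435800e-02, -7.65594137e-06]), 'ee_pos': array([ 199.91733028, -591.67779964,  236.01046411]), 'orientation': array([-3.09867581e+00, -5.09297297e-01,  3.07244844e-04]), 'ft_force': array([-0.29582038,  0.7709287 , -0.01568264]), 'moment': array([ 0.02152017, -0.0146698 , -0.03613221]), 'grasp_force': 0.0, 'width': 87.6054252093926}
```

View pics/scene0.png

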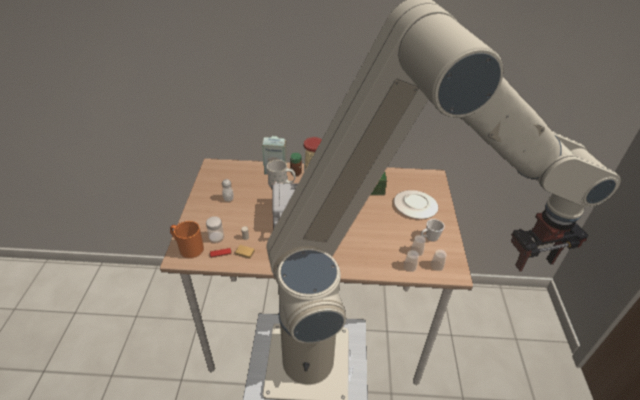

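View pics/top0.png

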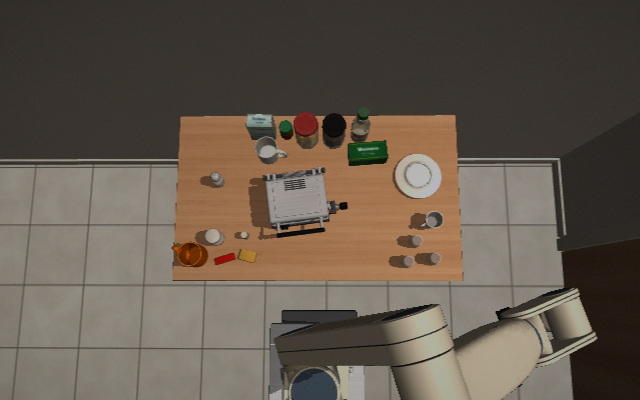

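The top view shows the press at about (297,200), handle bar about (301,232) and knob about (343,207). The scene view of it is blocked by the arm.

Run:
```python
import cv2
im=cv2.imread("pics/top0.png")[160:250,255:375]
cv2.imwrite("pics/crop0.png",cv2.resize(im,None,fx=6.5,fy=6.5,interpolation=cv2.INTER_CUBIC))
```

```text
(no output)
```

View pics/crop0.png

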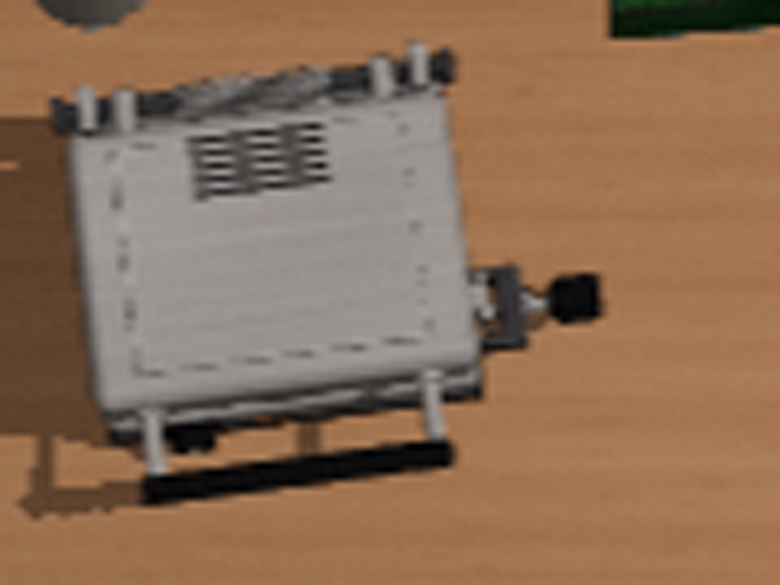

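```bash
cat > h.py <<'E'
import numpy as np, cv2
from scipy.optimize import least_squares
from workcell import ctrl
def K(ci): 
    f=200/np.tan(np.radians(ci["fovy"]/2)); return np.array([[f,0,ci["cx"]],[0,f,ci["cy"]],[0,0,1]])
P=np.array([[-130,80,100],[-130,-80,100],[-50,-156,47]],float)
def w(p,s): 
    c,n=np.cos(s[2]),np.sin(s[2]); p=np.atleast_2d(p)
    return np.c_[s[0]+c*p[:,0]-n*p[:,1], s[1]+n*p[:,0]+c*p[:,1], p[:,2]]
E
python3 - <<'E'
from h import *
ci=ctrl.camera_info("top")
px=np.array([[146,490],[453,453],[576,298]])/6.5+[254.6,159.6]
f=lambda s:(cv2.projectPoints(w(P,s),ci["rvec"],ci["tvec"],K(ci),None)[0][:,0]-px).ravel()
r=least_squares(f,[700,50,0.],x_scale=[100,100,1]); print(r.x,r.fun)
for p in ([-130,0,100],[-50,-156,47],[78,0,75]): print(w(p,r.x))
np.save("s.npy",r.x)
R=cv2.Rodrigues(ci["rvec"])[0]; C=-R.T@ci["tvec"]
for n,u,z in (("salt/oth",(216,178),80),("jar?",(213,237),80),("sm",(244,235),20),("cup",(433,219),62),("m2",(269,150),62)):
    d=R.T@np.linalg.inv(K(ci))@[*u,1]; print(n,C+d*(z-C[2])/d[2])
E
```

```text
[5.78553672e+02 6.66345243e+01 1.26344519e-01] [-0.47984415  0.17890466  0.23326541 -0.15568985  0.25546174 -0.03471477]
[[449.58988308  50.25339996 100.        ]]
[[548.60956377 -94.4224544   47.        ]]
[[655.9319448   76.46319897  75.        ]]
salt/oth [638.43639557 342.67738526  80.        ]
jar? [435.41079048 345.35443825  80.        ]
sm [448.97782971 251.01823791  20.        ]
cup [ 499.13659477 -396.46913457   62.        ]
m2 [742.51252775 164.60807562  62.        ]
```

The press is at about (579, 67) with a yaw of 7.2°, and the fit residual is under 0.5 px. Next I move above the knob.

Emit:
servo_tool(plan=[[0,[349,497,0],78.6],[0,[349,497,0],78.6],[0,[349,497,0],78.6],[0,[349,497,0],78.6],[0,[349,497,0],78.6],[0,[349,497,0],78.6],[0,[349,497,0],78.6],[0,[349,497,0],78.6],[0,[349,497,0],78.6],[0,[349,497,0],78.6]])

```text
t: 0.93
ee_pos: [440.1, -249.2, 236.6]
orientation: [-2.209, -2.233, 0.0]
ft_force: [0.1, -1.1, -0.3]
width: 87.6
grasp_force: 0.0
```

Emit:
servo_tool(plan=[[0.3,[109,156,0],6.8],[0.3,[109,156,0],6.8],[0.3,[109,156,0],6.8],[0.3,[109,156,0],6.8],[0.3,[109,156,0],6.8],[0.3,[109,156,-80],6.8],[0.3,[109,156,-80],6.8],[0.3,[109,156,-80],6.8],[0.3,[109,156,-80],6.8]])

```text
t: 1.68
ee_pos: [546.9, -94.7, 155.1]
orientation: [-2.076, -2.351, 0.004]
ft_force: [-0.4, -0.9, 0.1]
width: 61.4
grasp_force: 0.0
```

Run:
```python
from h import *
o=ctrl.get_obs(); print(o["t"],o["ee_pos"],o["orientation"],o["qpos"],o["width"])
im=ctrl.get_image("wrist"); cv2.imwrite("pics/w1.png",im)
from scipy.spatial.transform import Rotation as Ro
ci=ctrl.camera_info("wrist"); T=ci["T_tool_cam"]; s=np.load("s.npy")
R=Ro.from_rotvec(o["orientation"]).as_matrix(); print(np.degrees(np.arctan2(R[1,1],R[0,1])), np.degrees(s[2]))
f=K(ci)[0,0]
for n,p in (("knob",[-50,-156,47]),("kin",[-50,-143,47]),("kout",[-50,-169,47]),("barL",[-130,80,100]),("barR",[-130,-80,100])):
    c=T[:3,:3].T@(R.T@(w(p,s)[0]-o["ee_pos"])-T[:3,3])
    th=np.arctan2(np.hypot(c[0],c[1]),c[2]); e=c[:2]/np.hypot(c[0],c[1])
    print(n,f*th*e+[ci["cx"],ci["cy"]])
```

```text
1.6833 [546.85930685 -94.66443376 155.10098542] [-2.07649275 -2.35117847  0.00435543] [-1.92850683e-01  4.33746210e-01  1.84004236e+00  7.02858578e-07
  8.73292572e-01 -3.16769158e-01] 61.38650217306018
7.100235168800468 7.239007714868655
knob [320.09895016 203.5841004 ]
kin [320.08257465 188.75133069]
kout [320.1110115  218.03936766]
barL [212.64141866 -81.60493329]
barR [202.1022146  116.05826811]
```

View pics/w1.png

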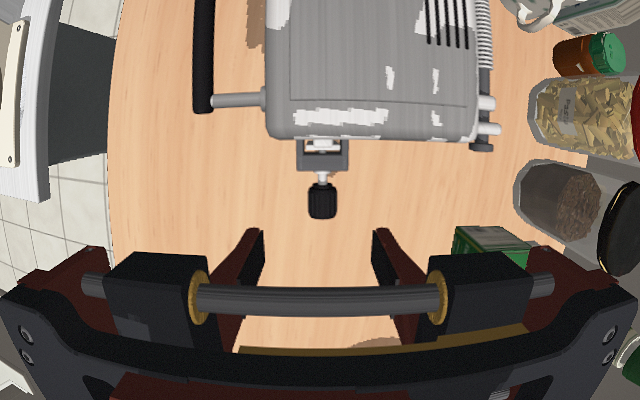

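The wrist view shows the knob centred at (322,202), spanning rows 185–218. The prediction was (320,204), so they agree within about 2 mm. Next I descend and grip.

Emit:
servo_tool(plan=[[0.3,[1.5,0,-40],0.1],[0.3,[1.5,0,-80],0.1],[0.3,[1.5,0,-105],0.1],[0.3,[1.5,0,-114],0.1],[0.3,[1.5,0,-114],0.1],[1,[1.5,0,-114],0.1],[1,[1.5,0,-114],0.1],[1,[1.5,0,-114],0.1],[1,[1.5,0,-114],0.1],[1,[1.5,0,-114],0.1]])

```text
t: 2.57
ee_pos: [550.7, -95.2, 43.8]
orientation: [2.077, 2.355, 0.001]
ft_force: [-0.4, 0.1, 0.1]
width: 31.9
grasp_force: 0.0
```

Emit:
servo_tool(plan=[[1,[0,0,0],0],[1,[0,0,0],0],[1,[0,0,0],0],[1,[0,0,0],0],[1,[0,0,0],0]])

```text
t: 2.98
ee_pos: [550.0, -95.2, 43.3]
orientation: [2.078, 2.356, -0.0]
ft_force: [-2.0, -0.5, 7.1]
width: 23.3
grasp_force: 30.0
```

Emit:
servo_tool(plan=[[1,[0.4,-3,0],0],[1,[0.8,-6,0],0],[1,[1.1,-9,0],0],[1,[1.5,-12,0],0],[1,[1.7,-13.5,0],0],[1,[1.7,-13.5,0],0],[1,[1.7,-13.5,0],0],[1,[1.7,-13.5,0],0]])

```text
t: 3.65
ee_pos: [551.6, -107.4, 43.1]
orientation: [-2.077, -2.355, -0.001]
ft_force: [-1.2, 7.7, 5.9]
width: 23.6
grasp_force: 30.0
```

Emit:
servo_tool(plan=[[1,[0.2,-1.5,0],0],[1,[0.2,-1.5,0],0],[1,[0.2,-1.5,0],0],[1,[0.2,-1.5,0],0]])

```text
t: 3.98
ee_pos: [551.6, -107.5, 43.1]
orientation: [-2.077, -2.354, -0.003]
ft_force: [-1.0, 16.5, 7.0]
width: 23.1
grasp_force: 30.0
```

Run:
```python
from h import *
im=ctrl.get_image("scene"); 
w0=ctrl.get_image("wrist")
cv2.imwrite("pics/c2.png",np.vstack([cv2.resize(im[140:260,215:375],(640,480))[:,:],])); cv2.imwrite("pics/w2.png",w0)
```

```text
(no output)
```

View pics/w2.png

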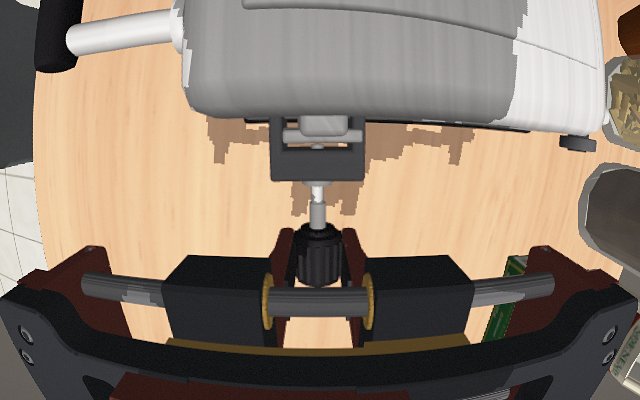

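The knob is at its stop: force rose to 16.5 N with no further travel, and the knob stands out in the view. I'll ease it back, release it and rise.

Emit:
servo_tool(plan=[[1,[-0.7,5,0],0],[1,[-1.5,11,0],0],[0.4,[-1.5,11,0],0],[0.4,[-1.5,11,0],0],[0.4,[-1.5,11,0],0],[0.4,[-1.5,11,0],0],[0.4,[-1.5,11,40],0],[0.4,[-1.5,11,80],0],[0.4,[-1.5,11,120],0],[0.4,[-1.5,11,150],0]])

```text
t: 4.92
ee_pos: [551.0, -99.7, 195.5]
orientation: [2.077, 2.354, 0.001]
ft_force: [0.6, -0.1, -0.8]
width: 52.8
grasp_force: 0.0
```

Emit:
servo_tool(plan=[[0.6,[-98,149,10],0],[0.6,[-98,149,10],0],[0.6,[-98,149,10],0],[0.6,[-98,149,10],0],[0.6,[-98,149,10],0],[0.6,[-98,149,10],0],[0.6,[-98,149,10],0]])

```text
t: 5.5
ee_pos: [453.0, 49.9, 203.0]
orientation: [2.075, 2.357, 0.001]
ft_force: [-0.1, -0.4, -0.9]
width: 34.7
grasp_force: 0.0
```

Run:
```python
from h import *
o=ctrl.get_obs(); print(o["t"],o["ee_pos"],o["orientation"],o["width"])
im=ctrl.get_image("wrist"); cv2.imwrite("pics/w3.png",im)
from scipy.spatial.transform import Rotation as Ro
ci=ctrl.camera_info("wrist"); T=ci["T_tool_cam"]; s=np.load("s.npy")
R=Ro.from_rotvec(o["orientation"]).as_matrix(); f=K(ci)[0,0]
for n,p in (("barL",[-126.5,80,122.8]),("mid",[-126.5,0,122.8]),("q",[-126.5,40,122.8]),("q shut",[-130,40,100])):
    print(n,w(p,s)[0])
    c=T[:3,:3].T@(R.T@(w(p,s)[0]-o["ee_pos"])-T[:3,3])
    th=np.arctan2(np.hypot(c[0],c[1]),c[2]); e=c[:2]/np.hypot(c[0],c[1])
    print(f*th*e+[ci["cx"],ci["cy"]])
```

```text
5.5 [452.96050488  49.87898202 202.98929125] [2.07534705e+00 2.35709062e+00 8.92462936e-04] 34.69007930333055
barL [442.98129315 130.05676166 122.8       ]
[317.47717509 105.91228347]
mid [453.06198508  50.69443023 122.8       ]
[317.48859492 211.9600128 ]
q [448.02163912  90.37559595 122.8       ]
[317.48340555 160.09323954]
q shut [444.54953712  89.93456567 100.        ]
[313.15656797 156.52062456]
```

View pics/w3.png

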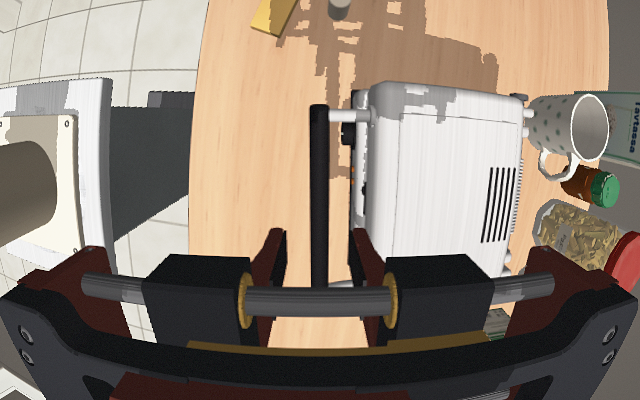

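The bar is at column 320 and its end at row 104. The ajar prediction was (317.5,106), so it matches within 2 mm. Next I descend and grip the bar.

Emit:
servo_tool(plan=[[0.6,[1.5,0,-30],0],[0.6,[1.5,0,-60],0],[0.6,[1.5,0,-76],0],[0.6,[1.5,0,-85],0],[0.6,[1.5,0,-85],0],[1,[1.5,0,-85],0],[1,[1.5,0,-85],0],[1,[1.5,0,-85],0],[1,[1.5,0,-85],0],[1,[1.5,0,-85],0]])

```text
t: 6.38
ee_pos: [454.3, 49.7, 118.5]
orientation: [2.077, 2.356, 0.001]
ft_force: [-0.3, -1.8, 2.5]
width: 13.7
grasp_force: 30.0
```

Run:
```python
import numpy as np
s=np.load("s.npy")
c0=None
for th in (.11,.2,.3,.4,.5,.6,.7,.8,.87,.9,.96,1.0,1.03,1.06):
    a=th+np.arctan2(25,208); d=209.5
    x=-d*np.cos(a); z=d*np.sin(a)
    if c0 is None: c0=(x,z)
    dx=x-c0[0]; print(th,np.round([dx*np.cos(s[2]),dx*np.sin(s[2]),z-c0[1]],1))
```

```text
0.11 [0. 0. 0.]
0.2 [ 5.1  0.6 18.1]
0.3 [12.6  1.6 37.7]
0.4 [22.   2.8 56.3]
0.5 [33.2  4.2 74. ]
0.6 [46.1  5.9 90.4]
0.7 [ 60.5   7.7 105.4]
0.8 [ 76.4   9.7 118.9]
0.87 [ 88.3  11.2 127.4]
0.9 [ 93.5  11.9 130.8]
0.96 [104.3  13.3 137. ]
1.0 [111.8  14.2 140.9]
1.03 [117.4  14.9 143.5]
1.06 [123.1  15.6 146. ]
```

Emit:
servo_tool(plan=[[1,[2.5,0.3,9],0],[1,[5,0.6,18],0],[1,[8.7,1.1,28],0],[1,[12.6,1.6,37.7],0],[1,[17,2.2,47],0],[1,[22,2.8,56.3],0],[1,[27.5,3.5,65.3],0],[1,[33.2,4.2,74],0],[1,[39.5,5,82.4],0],[1,[46,5.9,90.4],0]])

```text
t: 7.22
ee_pos: [497.1, 55.4, 208.8]
orientation: [-2.075, -2.353, 0.008]
ft_force: [-9.8, -4.2, 5.0]
width: 14.4
grasp_force: 30.0
```

Emit:
servo_tool(plan=[[1,[7,0.9,7.7],0],[1,[14.4,1.8,15],0],[1,[22.2,2.8,22],0],[1,[30.3,3.8,28.5],0],[1,[38.7,4.9,34.6],0],[1,[47.4,6,40.4],0],[1,[47.4,6,40.4],0],[1,[47.4,6,40.4],0]])

```text
t: 7.88
ee_pos: [546.5, 61.8, 251.7]
orientation: [-2.077, -2.356, 0.002]
ft_force: [-12.3, -2.6, 19.5]
width: 14.2
grasp_force: 30.0
```

Run:
```python
from h import *
o=ctrl.get_obs(); s=np.load("s.npy"); h=w([78,0,75],s)[0]
d=o["ee_pos"]+[0,0,5]-h; x=-(d[0]*np.cos(s[2])+d[1]*np.sin(s[2]))
print(o["ee_pos"],o["ft_force"],o["width"],"r",np.hypot(x,d[2]),"th",np.arctan2(d[2],x)-np.arctan2(25,208))
```

```text
[546.46982365  61.75699136 251.72619385] [-12.33751278  -2.61952647  19.46661485] 14.166252396265602 r 212.65466071185244 th 0.9050847845352332
```

Emit:
servo_tool(plan=[[1,[3,0.5,4],0],[1,[8,1.1,6.8],0],[1,[12.5,1.7,9.3],0],[1,[17.3,2.3,11.6],0],[1,[23,3,14.2],0],[1,[25,3.2,15.2],0],[1,[25,3.2,15.2],0],[1,[25,3.2,15.2],0],[1,[25,3.2,15.2],0]])

```text
t: 8.63
ee_pos: [572.7, 65.1, 265.1]
orientation: [2.077, 2.356, 0.001]
ft_force: [-4.1, -1.7, 7.2]
width: 14.1
grasp_force: 30.0
```

```bash
cat > a.py <<'E'
from h import *
o=ctrl.get_obs(); s=np.load("s.npy"); h=w([78,0,75],s)[0]
d=o["ee_pos"]+[0,0,5]-h; x=-(d[0]*np.cos(s[2])+d[1]*np.sin(s[2]))
print(o["t"],o["ee_pos"],o["ft_force"],o["width"],"r",np.hypot(x,d[2]),"th",np.arctan2(d[2],x)-np.arctan2(25,208))
E
python3 a.py
python3 - <<'E'
from h import *
im=ctrl.get_image("scene"); cv2.imwrite("pics/s4.png",im)
cv2.imwrite("pics/w4.png",ctrl.get_image("wrist"))
E
```

```text
8.6333 [572.72719084  65.14245717 265.13068633] [-4.1236192  -1.72727185  7.23682403] 14.099850714862658 r 212.43026744790296 th 1.0448122641028064
```

View pics/w4.png

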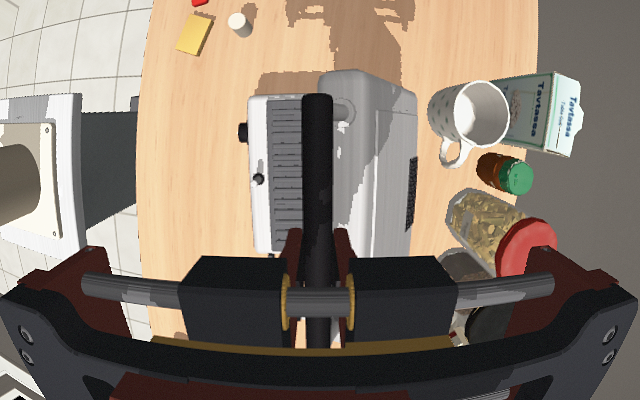

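The bar is between the fingers with the lid standing at about 1.04 rad, past the balance point. I'll now ease it back to about 0.87.

Emit:
servo_tool(plan=[[1,[-4,-0.5,-1.8],0],[1,[-8,-1,-3.7],0],[1,[-12,-1.5,-5.7],0],[1,[-16,-2,-7.8],0],[1,[-20,-2.5,-10.1],0],[1,[-24,-3,-12.4],0],[1,[-28,-3.5,-14.9],0],[1,[-31.5,-3.9,-17],0],[1,[-31.5,-3.9,-17],0],[1,[-31.5,-3.9,-17],0]])

```text
t: 9.57
ee_pos: [540.4, 61.0, 246.3]
orientation: [-2.078, -2.356, 0.001]
ft_force: [-0.6, -2.0, 1.7]
width: 14.1
grasp_force: 30.0
```

Emit:
servo_tool(plan=[[1,[0,0,0],0],[1,[0,0,0],0],[1,[0,0,0],0],[1,[0,0,0],0],[1,[0,0,0],0],[1,[0,0,0],0]])

```text
t: 10.07
ee_pos: [540.9, 61.1, 246.7]
orientation: [2.078, 2.356, 0.0]
ft_force: [0.6, -1.8, 1.1]
width: 13.8
grasp_force: 30.0
```

```bash
python3 a.py; python3 -c "
from h import *
cv2.imwrite('pics/w5.png',ctrl.get_image('wrist'))"
```

```text
10.0667 [540.86762038  61.1017216  246.65763167] [ 0.63628565 -1.84361133  1.13631519] 13.82176663855535 r 211.3838808154115 th 0.8698231778333085
```

View pics/w5.png

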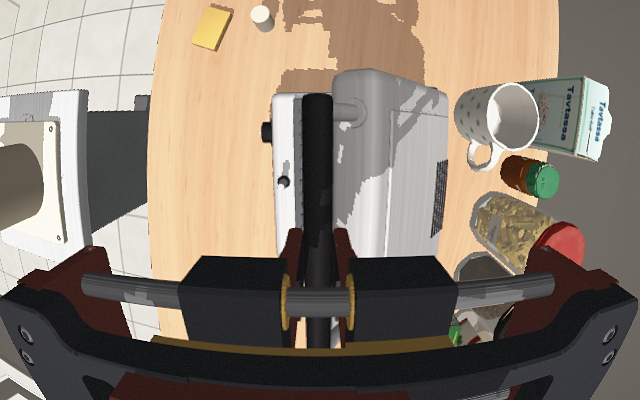

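The bar, at column 318, is still held between the fingers. The lid is still at about 0.87 rad, and nothing else in view has been disturbed.

```bash
python3 -c "
from workcell import ctrl
print(ctrl.close_job())"
```

```text
the job is handed in; nothing more can be done
None
```

I pulled the latch to its stop and let it go, raised the lid to about 1.04 rad, then eased it back to about 0.87 rad (5° below balance), where the fingers still hold it. Both angles are estimated from the arm's position, the arm touched only the knob and handle, and I've handed the job in without seeing a verdict.

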